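# Refilled button jar back in its slanted cradle, lid screwed home

### The arm

A 6-joint arm with a two-finger parallel gripper is mounted at the origin on a cart in front of the work surface, level with it; the furniture and walls round the work are solid. World frame = base frame: x ahead of the robot, y to its left, z up, the work surface at z = 0. Lengths are in m, angles in rad, forces in N, time in s.
With the tool pointing down it reaches from about 0.275 to 0.825 m from the base axis. Payload 5.2 kg.
Tool frame: the origin (TCP) lies between the finger pads; the fingertips stand 17 mm ahead of it and the grasp point (between the pads) lies 2 mm behind it (env.nose_length is the distance from the TCP to the fingertips, in m); z points along the fingers, y is the line along which they close (so a half turn about z gives the same grasp; the last joint's range is limited). The gripper opens to 93 mm and grips with 3 to 60 N. Pads are 15 mm wide; open, the fingers measure 128 mm over their backs; the gripper's body (75 mm by 188 mm) begins 65 mm behind the grasp point.
Start: joints at [1.121, 0.259, 1.535, -0, 1.348, -0.203], TCP at [0.134, 0.533, 0.236] pointing down, gripper open.
Joint ranges: [-3.14, 3.14], [-0.91, 2.08], [0.19, 2.58], [-1.22, 4.36], [0.22, 2.71], [-3.12, 3.12]. Speed limits (rad/s): [2.57, 2.57, 3.14, 3.14, 3.14, 3.14].

### API

Orientations are given as a rotation vector (axis times angle).
In Python, from cell import env gives the robot as it stands.
- The arm moves only by the tool arm_command, never from a script. Its arguments are lists of equal length, an entry for each row: "translation": the shift along the tool's x, y, z in units of 30 mm (1.0 is 30 mm), a list of three; "turn": the turn, a rotation vector about the tool's x, y, z in units of 5 degrees (1.0 is 5 degrees), a list of three; "grip": the closure, from 0 (fully open) to 1 (shut). A call has 1 to 5 rows; each row is the pose to reach, as a shift and turn from the pose commanded when the call began, along the tool's axes at that moment; what a row does not reach only later rows make up. A row lasts 1/10 s, in which the tool goes at most 50 mm and 8.59 degrees, less where a joint would pass 70% of its speed; a pose out of reach is approached as far as the arm can. A call with a gripper value outside its range is refused whole. The fingers move at their own pace and stop on an object; "force" is the grip in N (left out, the last holds). Time passes only in rows, so rows that repeat a pose let the fingers close. It gives the time, the measured TCP pose, the force, the opening and the grip force at its end, in the units of the state.
- env.state(): the state, without advancing time (a new reading comes with each control period).
- env.read_camera(name): name is "scene" or "top"; returns the picture (480x640x3 uint8, blue, green, red); there is no depth.
- env.get_calibration(name): a dict with "intrinsics" (3x3 intrinsics, pixels), "R" (3x3) and "t" (3): a world point X has camera coordinates R X + t. Camera axes: x right, y down, z forward; pixel columns grow to the right and rows downward; lengths in m; the calibration is good to about 2 mm. A picture is of the moment at which its call begins. get_calibration takes no time and is no camera call.
- env.close_job(): hands the job in; it is judged then, once.
The state is a dict: "time_s": time; "joint_pos": joint angles; "qvel": joint speeds; "effort": joint torques, N m; "tcp_pos": TCP position; "ee_rot": TCP orientation; "force": force on the tool from outside, world axes, zero at the start; "wrist_torque": the same for the moment, N m; "opening": finger opening in m; "grip_force": force on a finger pad.
Only numpy, scipy, OpenCV 4.12 (cv2) and the standard library are available. Lean on these libraries where they do the work, as an engineer would, in place of code of your own. Each camera call takes 0.05 s, during which the arm holds its last target. There are 200 camera calls.

### The job

The square glass jar of blue and white buttons has just been refilled. Stand it in the empty slanted cradle in the row, right down in its pocket and leaning like the other two jars, then put its blue lid on and screw it down until it stops. Do not tip the open jar far enough to spill the buttons, do not drop or slam it into the cradle, and leave the other jars and the things on the counter where they are.

Things in the scene. Friction and masses are not known exactly. Their poses are not given: they have to be found in the camera images.
- jar_centre (a point): centre of the loose open jar, clear glass with blue and white buttons, 54 mm above its underside: square body 64x64 mm, 80 high, sloping shoulder to 86, then a round neck up to the rim at 108 mm. z is its axis, x and y are square to its flat sides. 0.42 to 0.65 kg. Grip it by two flat sides, about 70 mm above its underside
- jar_mouth (a point): centre of the jar's rim, 108 mm above its underside; axes as the jar. The neck, 41 mm across and 52 over the thread, carries a coarse right-handed thread with four starts a quarter turn apart; one whole turn lowers the lid by 30 mm. The shoulder lies 22 mm (at the neck) to 28 mm (at the sides) below the rim
- lid_centre (a point): centre of the loose blue metal screw lid: round, knurled, 60 mm across, 24 high, lying top up; this point is half-way up, on its axis; z points to its top. 0.11 to 0.17 kg. Screwed home, its top binds on the jar's rim (about 0.3 N m; before that it turns freely) and this point lies 8 mm below the rim
- lid_rim (a point): centre of the lid's open underside, 12 mm below its centre. Inside are four lugs a quarter turn apart, hidden from above. Put over the neck, the lid rests on the thread, its centre 4 mm below to 3 mm above the rim; turned back (anticlockwise from above) less than a quarter turn it drops up to 7 mm into the thread starts, centre about 4 mm below the rim; 45 to 75 degrees clockwise then screw it home
- pocket: square plywood pocket of the empty cradle, fixed: inside 70x70 mm (3 mm play each side of the jar), walls 27 mm high, flared lips up to 40 mm. Origin: centre of its floor, where the jar's underside rests; z points out of it along the jar's final axis, leaning 25 degrees from vertical towards the cradle's front (-x); x and y are square to its walls. It keeps the jar from turning
- red_jar: cradle with a closed jar of red buttons, fixed, in the same row, bays 112 mm apart, jar and lid leaning 25 degrees to its front (-x) as in the finished one; origin on its underside, below the pocket's centre; its lid reaches 155 mm above the counter and 75 mm in front of its origin
- green_jar: the same with green buttons
- rail: wooden board 124x340x6 mm under the row of three cradles, fixed; origin under its centre, long side along its y
- tape_dispenser: loose tape dispenser, 145 (x) x 52 (y) x 95 mm; it stands close to the jar; origin under its centre
- stapler: loose stapler, 155 (x) x 36 (y) x 50 mm; it lies close to the lid; origin under its centre
- pen_pot: loose pot with pens, 80x84x147 mm; origin under its centre
- button_tin: loose round tin, 70 mm across, 46 high; origin under its centre
- tag_box: loose card box, 60 (x) x 85 (y) x 45 mm; origin under its centre
- terminal: loose card terminal, 173 (x) x 80 (y) x 43 mm; origin under its centre
Not all that is in view belongs to the job. Of the things shaped like the part that bears lid_centre, the blue one is meant.

How it is judged:
On the way:
1. the open jar stands right down in the pocket of the empty cradle (z of jar_centre in the frame of pocket below 0.057 m and angle between the z axis of jar_centre and the z axis of pocket, either way round below 0.09 rad and distance between jar_centre and pocket below 0.0575 m), for 0.2 s.
At the end, for the whole second after the job is handed in: The jar rests on the pocket's floor (within 3 mm, leaning with the pocket within 5 degrees); the lid is screwed down on it: its centre 8 mm below the rim within about 1.2 mm, level with the rim within 3 degrees; both are released and at rest (all of step 1 and z of jar_centre in the frame of pocket above 0.051 m and distance between lid_centre and jar_mouth below 0.0105 m and z of lid_centre in the frame of jar_mouth below -0.0068 m and angle between the z axis of lid_centre and the z axis of jar_mouth, either way round below 0.05 rad and linear speed of each of jar, lid below 0.02 m/s); the robot touches nothing.
It fails at once if the jar is tipped more than 50 degrees from upright, so that buttons spill (angle between jar_centre's own z axis and vertical above 0.87 rad).
It fails at once if the jar is dropped or slammed into the cradle (over 150 N) (contact force between jar and pocket above 150 N).
It fails at once if a thing on the counter is pushed more than 30 mm from its place (distance of any of tape_dispenser, stapler, pen_pot, button_tin, tag_box, terminal from where it was at the start of the episode above 0.03 m).
It also fails if it takes over 67 s, if anything falls off the work surface, if the arm or the gripper's body presses on something with over 40 N, if the wrist force passes 120 N, or if a joint passes its speed limit or range.

## Working session

There is one attempt and no reset: what is moved stays moved. The work goes in short steps, Python scripts to look and compute and a tool call to move; the robot and the scene stay as the last step left them, time stands still between calls to the robot, and variables do not carry over. Pictures are saved under pics/ and viewed, at most 10 in all, crops included, and the job is handed in when it is done.

Besides the shell and the picture viewer there is one more tool, called after ">>>" as name(argument=value, ...) on one line, values as JSON. arm_command: Moves the arm, as the interface text tells. Its arguments: {"type":"object","properties":{"translation":{"type":"array"},"turn":{"type":"array"},"grip":{"type":"array"},"force":{"type":"number"}},"required":["translation","turn","grip"]}

```bash
ls; mkdir -p pics
python3 - <<'E'
from cell import env
import cv2
for n in("scene","top"):
    cv2.imwrite(f"pics/{n}0.png",env.read_camera(n)); c=env.get_calibration(n); print(n,c)
print(env.state(),env.nose_length)
E
```

```text
pics
scene {'intrinsics': array([[580.37612218,   0.        , 322.9949736 ],
       [  0.        , 580.37612218, 243.4904211 ],
       [  0.        ,   0.        ,   1.        ]]), 'R': array([[-0.96394086, -0.26580716, -0.0128287 ],
       [-0.22209676,  0.83011111, -0.51145731],
       [ 0.14659826, -0.49016538, -0.85921292]]), 't': array([0.51357573, 0.20244738, 1.37969293])}
top {'intrinsics': array([[523.99931994,   0.        , 322.32493374],
       [  0.        , 523.99931994, 242.31490264],
       [  0.        ,   0.        ,   1.        ]]), 'R': array([[ 0.02839976, -0.99957735,  0.00621102],
       [-0.99712405, -0.02876573, -0.07011528],
       [ 0.07026431, -0.0042019 , -0.99751956]]), 't': array([-0.04174967,  0.53591101,  1.38842121])}
{'time_s': 0.1, 'joint_pos': array([ 1.12117144e+00,  2.59256009e-01,  1.53596482e+00,  1.47353669e-05,
        1.34800471e+00, -2.02789835e-01]), 'qvel': array([-0.00021716, -0.00258189, -0.00478827, -0.00129295, -0.00207407,
       -0.00152984]), 'effort': array([ 2.37080843e-03, -4.38204610e+01, -2.84644228e+01,  7.20463693e-02,
        3.62305774e-02, -7.39693132e-05]), 'tcp_pos': array([0.13414646, 0.53291283, 0.23491196]), 'ee_rot': array([-3.86682930e-01, -3.11716247e+00,  2.42202754e-03]), 'force': array([-1.10384705,  0.0571333 , -0.3856036 ]), 'wrist_torque': array([-0.02273544, -0.01536615, -0.01112429]), 'grip_force': 0.0, 'opening': 0.09284984550901175} 0.017
```

View pics/scene0.png

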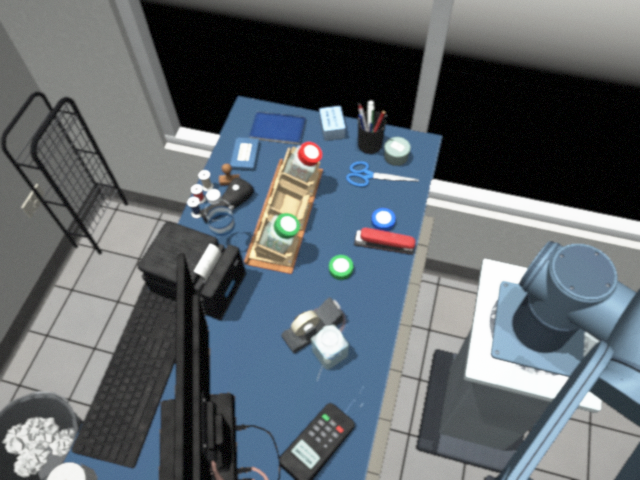

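View pics/top0.png

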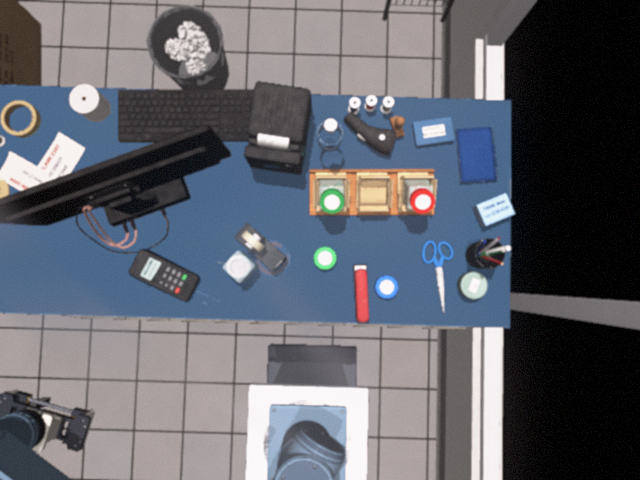

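Could be taken for the lid: blue round (top 386,287), green loose lid (325,258), closed jars' red (421,201) and green (332,201) lids, tin (474,285). I choose the blue one. For the jar: the glass jar at (239,266). Here is one close crop to check both choices.

Run:
```python
import cv2
a=cv2.imread("pics/top0.png")[160:310,215:415]
cv2.imwrite("pics/c1.png",cv2.resize(a,(800,600),interpolation=cv2.INTER_CUBIC))
a=cv2.imread("pics/scene0.png")[285:375,270:390]
cv2.imwrite("pics/c2.png",cv2.resize(a,(800,600),interpolation=cv2.INTER_CUBIC))
```

```text
(no output)
```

View pics/c1.png

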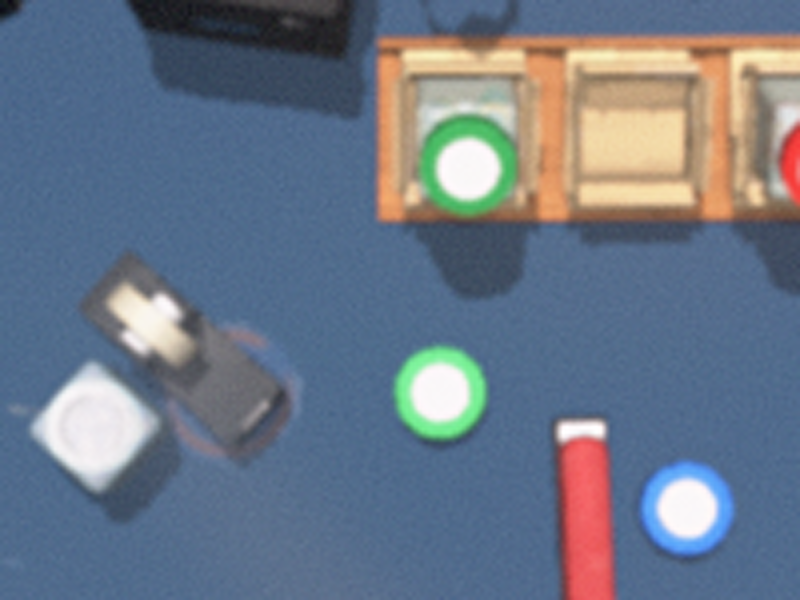

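View pics/c2.png

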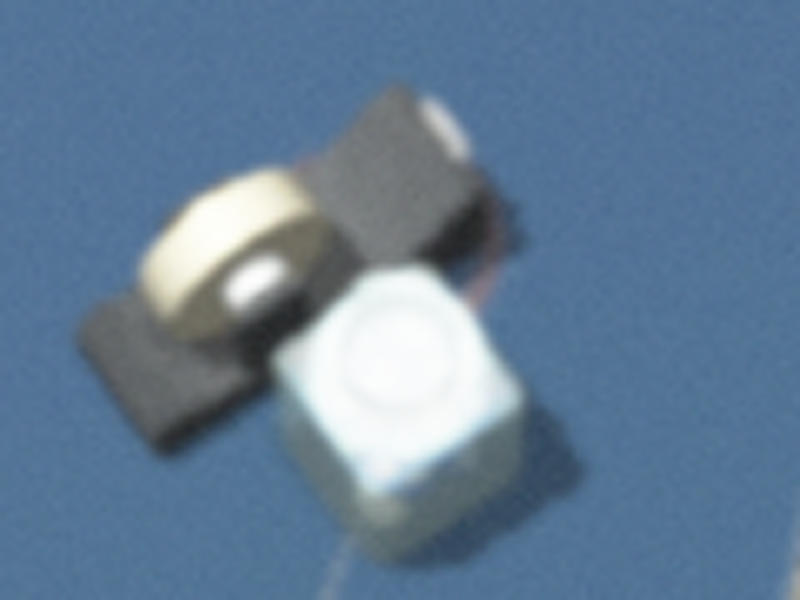

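c1: blue lid at crop (687,508), i.e. top (387,287), clear of the stapler's side. Jar diamond around (88,427), i.e. top (237,267), with the dispenser against its upper-right face. The empty cradle is between the green and red jars. c2: the jar's top square has corners (405,265), (525,400), (375,495) and (275,360); its two faces away from the dispenser line are free to grip.

```bash
cat > h.py <<'E'
from cell import env
import numpy as np, cv2
from scipy.spatial.transform import Rotation as Ro
C={n:env.get_calibration(n) for n in("scene","top")}
def ray(n,uv):
    c=C[n]; d=c["R"].T@np.linalg.solve(c["intrinsics"],[*uv,1.]); return -c["R"].T@c["t"],d
def plane(n,uv,z):
    o,d=ray(n,uv); return o+d*(z-o[2])/d[2]
def tri(a,b):
    A=[];B=[]
    for n,uv in(("scene",a),("top",b)):
        o,d=ray(n,uv); d=d/np.linalg.norm(d); P=np.eye(3)-np.outer(d,d); A.append(P);B.append(P@o)
    return np.linalg.lstsq(np.vstack(A),np.hstack(B),rcond=None)[0]
def Rt(zt,yt):
    zt=zt/np.linalg.norm(zt); yt=yt-zt*(yt@zt); yt/=np.linalg.norm(yt)
    return np.c_[np.cross(yt,zt),yt,zt]
def rel(p,R,p0=None,R0=None):
    s=env.state(); 
    if p0 is None: p0=s["tcp_pos"]
    if R0 is None: R0=Ro.from_rotvec(s["ee_rot"]).as_matrix()
    best=min((Ro.from_matrix(R0.T@R@np.diag(f)) for f in([1,1,1],[-1,-1,1])),key=lambda r:r.magnitude())
    print("T",np.round(R0.T@(p-p0)/.03,3),"turn",np.round(np.degrees(best.as_rotvec())/5,3),"now",np.round(p0,4),"q",np.round(s["joint_pos"],2),"t",s["time_s"])
    return R0@best.as_matrix()
E
cat > m.py <<'E'
from h import *
hs={"blue":(100,125),"green":(50,75),"red":(172,180)}
ims={n:cv2.imread(f"pics/{n}0.png") for n in C}
def lids(n,c):
    h=cv2.cvtColor(ims[n],cv2.COLOR_BGR2HSV); lo,hi=hs[c]
    m=((h[...,0]>=lo)&(h[...,0]<=hi)&(h[...,1]>150)&(h[...,2]>120)).astype(np.uint8)
    if c=="red": m|=((h[...,0]<6)&(h[...,1]>150)&(h[...,2]>120)).astype(np.uint8)
    out=[]
    for k in cv2.findContours(m,cv2.RETR_EXTERNAL,cv2.CHAIN_APPROX_NONE)[0]:
        if cv2.contourArea(k)>150: 
            e=cv2.fitEllipse(cv2.convexHull(k)); out.append((np.round(e[0],1),np.round(e[1],1)))
    return out
for c in hs:
    for n in C: print(c,n,lids(n,c))
sc=[(270+u/6.667,285+v/6.667) for u,v in((405,265),(525,400),(375,495),(275,360))]
tp=[(215+u/4,160+v/4) for u,v in((160,425),(98,495),(32,428),(95,360))]
for n,q in(("scene",sc),("top",tp)):
    P=np.array([plane(n,x,.081) for x in q]); print(n,P.mean(0),np.round(P[:,:2],3).tolist(),
      [round(np.degrees(np.arctan2(*(P[i]-P[i-1])[1::-1])),1) for i in range(4)])
print("neck",plane("top",(237,266.75),.108))
E
python3 m.py
```

```text
blue scene [(array([382.9, 218.4]), array([21.8, 25.1])), (array([359. , 173.9]), array([25.1, 25.7])), (array([276.9, 126.8]), array([27.9, 63.2]))]
blue top [(array([386. , 286.8]), array([23. , 23.2])), (array([436.6, 252.3]), array([26.6, 31.9])), (array([476. , 154.4]), array([42.2, 62.9]))]
green scene []
green top []
red scene [(array([309.6, 153.3]), array([21.6, 23.5]))]
red top [(array([361.5, 296.9]), array([12.4, 62.5])), (array([422., 201.]), array([24. , 24.9]))]
scene [0.46433957 0.19238662 0.081     ] [[0.472, 0.152], [0.421, 0.188], [0.46, 0.233], [0.505, 0.196]] [np.float64(-126.8), np.float64(144.7), np.float64(48.6), np.float64(-39.3)]
top [0.46383687 0.18483436 0.081     ] [[0.466, 0.144], [0.421, 0.182], [0.462, 0.226], [0.507, 0.187]] [np.float64(-133.1), np.float64(140.4), np.float64(46.6), np.float64(-40.8)]
neck [0.46312194 0.18586363 0.108     ]
```

```bash
sed -i 's/"green":(50,75)/"green":(45,90)/; s/\[...,1\]>150)&(h\[...,2\]>120)/[...,1]>120)\&(h[...,2]>70)/' m.py; sed -i 's/>150:/>120:/' m.py; python3 m.py | grep -E "green|red|blue"
python3 - <<'E'
from h import *
print("lid", tri((382.9,218.4),(386,286.8)), plane("top",(386,286.8),.022),plane("scene",(382.9,218.4),.022))
print("red", tri((309.6,153.3),(422,201)))
E
```

```text
blue scene [(array([383.3, 218.2]), array([24.4, 28.4])), (array([359. , 173.7]), array([27.3, 29.3])), (array([277.7, 126.6]), array([30.4, 66. ]))]
blue top [(array([386.1, 286.6]), array([24.7, 24.9])), (array([436.6, 252.2]), array([28.2, 34.1])), (array([476.5, 154.7]), array([41.5, 75.2]))]
green scene [(array([340.7, 266.7]), array([24.7, 25.2])), (array([286.4, 225.3]), array([23. , 23.7]))]
green top [(array([324.7, 257.9]), array([22.4, 22.5])), (array([331.5, 200.7]), array([22.8, 23.5]))]
red scene [(array([386.8, 237.9]), array([15.2, 61.5])), (array([309.5, 153.2]), array([22.4, 24.1]))]
red top [(array([361.4, 296. ]), array([14. , 63.6])), (array([422., 201.]), array([24.5, 25.5]))]
lid [ 0.42347738 -0.20009101  0.01604211] [ 0.42272149 -0.19945399  0.022     ] [ 0.42389339 -0.19602072  0.022     ]
red [ 0.64017032 -0.2705414   0.13197232]
```

```bash
cat >> h.py <<'E'
def frame(pr,pg,dtop):
    y=pg-pr; y[2]=0; y/=np.linalg.norm(y); xh=np.array([y[1],-y[0],0]); a=np.radians(25)
    z=np.cos(a)*np.array([0,0,1])-np.sin(a)*xh
    return np.c_[np.cross(y,z),y,z],(pr+pg)/2-z*dtop
E
python3 - <<'E'
from h import *
ims={n:cv2.imread(f"pics/{n}0.png") for n in C}
# white discs inside lids
D={}
for n,s in(("top",{"red":(422,201),"green":(331.5,200.7),"blue":(386,286.7)}),("scene",{"red":(309.5,153.2),"green":(286.4,225.3),"blue":(383,218.3)})):
    h=cv2.cvtColor(ims[n],cv2.COLOR_BGR2HSV)
    for c,(u,v) in s.items():
        yy,xx=np.mgrid[:480,:640]; m=(h[...,1]<90)&(h[...,2]>170)&((xx-u)**2+(yy-v)**2<9**2)
        D[n,c]=(xx[m].mean(),yy[m].mean()); print(n,c,np.round(D[n,c],1),m.sum())
for c in("red","green","blue"):
    z=.1423 if c!="blue" else .024
    print(c,tri(D["scene",c],D["top",c]),plane("top",D["top",c],z),plane("scene",D["scene",c],z))
P={c:(plane("top",D["top",c],.1423)+plane("scene",D["scene",c],.1423))/2 for c in("red","green")}
R,o=frame(P["red"],P["green"],.112); print(np.linalg.norm(P["red"]-P["green"]),o,R)
R,o=frame(plane("top",D["top","red"],.1423),plane("top",D["top","green"],.1423),.112); print(o)
E
```

```text
top red [422.5 201.6] 200
top green [331.7 201.6] 213
top blue [386.4 286.6] 183
scene red [310.9 151.4] 161
scene green [287.5 223.8] 188
scene blue [383.2 216.9] 166
red [ 0.63674772 -0.27013808  0.14116349] [ 0.6359535  -0.27000901  0.1423    ] [ 0.63707895 -0.26918873  0.1423    ]
green [ 0.63046002 -0.04603337  0.13832697] [ 0.62947266 -0.04602222  0.1423    ] [ 0.62985286 -0.0436263   0.1423    ]
blue [ 0.42362042 -0.20032131  0.02271862] [ 0.42329978 -0.20020673  0.024     ] [ 0.42386699 -0.19941536  0.024     ]
0.22487906585914533 [ 0.68040075 -0.15576902  0.04079353] [[ 0.9058868  -0.03047624 -0.42242195]
 [ 0.02762085  0.99953549 -0.01287981]
 [ 0.42261826  0.          0.90630779]]
[ 0.68002653 -0.15664664  0.04079353]
```

```bash
cat >> h.py <<'E'
J=np.array([.464,.187,0]); yj=np.radians(49.5)
RJ=Rt(np.array([0,0,-1.]),np.array([np.cos(yj),np.sin(yj),0]))
RP,oP=frame(np.array([.6365,-.2696,.1423]),np.array([.6297,-.0448,.1423]),.112)
E
python3 -c "
from h import *
rel(J+[0,0,.2],RJ)"
```

```text
T [-13.48   -8.493   1.173] turn [-0.019  0.     5.271] now [0.1341 0.5329 0.2349] q [ 1.12  0.26  1.54  0.    1.35 -0.2 ] t 0.1
```

>>> arm_command(translation=[[-1.35, -0.85, 0.12], [-2.7, -1.7, 0.24], [-4.05, -2.55, 0.36], [-5.4, -3.4, 0.48], [-6.74, -4.25, 0.6]], turn=[[0, 0, 0], [0, 0, 0], [0, 0, 0], [0, 0, 0], [0, 0, 0]], grip=[0, 0, 0, 0, 0])

```text
time_s: 0.6
tcp_pos: [0.3, 0.3587, 0.2173]
ee_rot: [-0.386, -3.118, 0.0]
force: [0.5, 0.5, 0.3]
opening: 0.0931
grip_force: 0.0
```

>>> arm_command(translation=[[-1.35, -0.85, 0.12], [-2.7, -1.7, 0.24], [-4.05, -2.55, 0.36], [-6.74, -4.24, 0.57], [-6.74, -4.24, 0.57]], turn=[[0, 0, 1.2], [0, 0, 2.4], [0, 0, 3.6], [0, 0, 5.27], [0, 0, 5.27]], grip=[0, 0, 0, 0, 0])

```text
time_s: 1.1
tcp_pos: [0.4653, 0.1856, 0.2002]
ee_rot: [-1.094, -2.945, 0.0]
force: [0.4, 0.6, 0.2]
opening: 0.0935
grip_force: 0.0
```

```bash
python3 -c "
from h import *
rel(J+[0,0,.068],RJ)
cv2.imwrite('pics/p2.png',cv2.resize(env.read_camera('scene')[270:390,260:420],(800,600),interpolation=cv2.INTER_CUBIC))"
```

```text
T [0.063 0.008 4.406] turn [-0.003 -0.002 -0.052] now [0.4653 0.1856 0.2002] q [ 0.16  0.2   1.7  -0.    1.24 -0.7 ] t 1.1
```

View pics/p2.png

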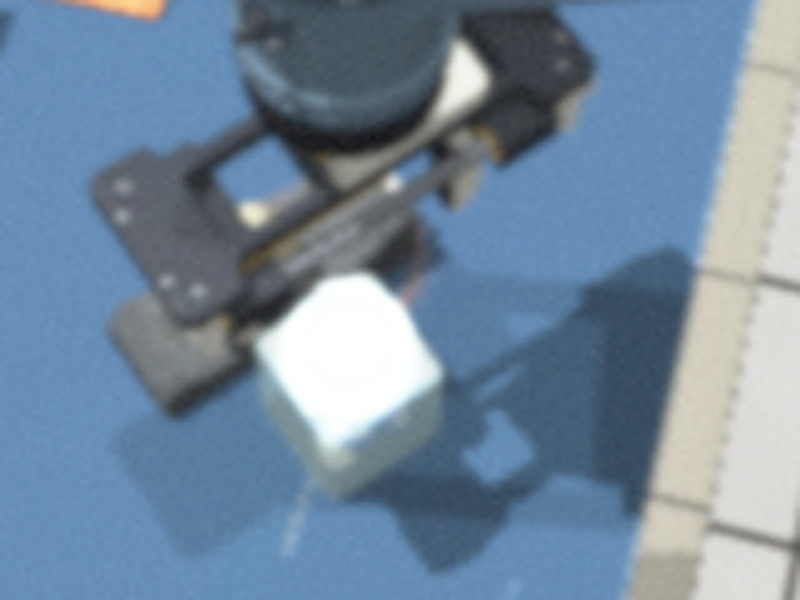

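The view shows the gripper square over the jar (top square around (350,370)), fingers along the two free faces and clear of the dispenser. I'm descending.

>>> arm_command(translation=[[0.06, 0, 1.0], [0.06, 0, 2.0], [0.06, 0, 3.0], [0.06, 0, 3.9], [0.06, 0, 4.4]], turn=[[0, 0, -0.05], [0, 0, -0.05], [0, 0, -0.05], [0, 0, -0.05], [0, 0, -0.05]], grip=[0, 0, 0, 0, 0])

```text
time_s: 1.65
tcp_pos: [0.4611, 0.1886, 0.0661]
ee_rot: [-1.079, -2.947, 0.003]
force: [-1.3, -0.4, -0.2]
opening: 0.0931
grip_force: 0.0
```

>>> arm_command(translation=[[0, 0, 0], [0, 0, 0], [0, 0, 0], [0, 0, 0], [0, 0, 0]], turn=[[0, 0, 0], [0, 0, 0], [0, 0, 0], [0, 0, 0], [0, 0, 0]], grip=[1, 1, 1, 1, 1], force=30)

```text
time_s: 2.15
tcp_pos: [0.4635, 0.1888, 0.0696]
ee_rot: [1.08, 2.948, 0.001]
force: [-0.3, 0.0, 4.6]
opening: 0.0638
grip_force: 30.0
```

>>> arm_command(translation=[[0, 0, 0], [0, 0, 0], [0, 0, 0]], turn=[[0, 0, 0], [0, 0, 0], [0, 0, 0]], grip=[1, 1, 1], force=30)

```text
time_s: 2.45
tcp_pos: [0.4635, 0.1888, 0.0696]
ee_rot: [1.08, 2.948, 0.001]
force: [-1.4, -0.3, 6.2]
opening: 0.064
grip_force: 30.0
```

>>> arm_command(translation=[[0, 0, -0.6], [0, 0, -2], [0, 0, -3.5], [0, 0, -5], [0, 0, -6.2]], turn=[[0, 0, 0], [0, 0, 0], [0, 0, 0], [0, 0, 0], [0, 0, 0]], grip=[1, 1, 1, 1, 1], force=40)

```text
time_s: 2.95
tcp_pos: [0.4627, 0.1888, 0.2567]
ee_rot: [1.08, 2.949, 0.001]
force: [1.4, 0.9, -4.8]
opening: 0.0637
grip_force: 40.0
```

>>> arm_command(translation=[[0, 0, 0]], turn=[[0, 0, 0]], grip=[1])

```text
time_s: 3.05
tcp_pos: [0.4654, 0.1893, 0.2596]
ee_rot: [1.078, 2.942, 0.008]
force: [1.1, -0.3, -4.0]
opening: 0.0636
grip_force: 40.0
```

```bash
python3 -c "
from h import *
x=RP[:,0];z=RP[:,2]
rel(oP+z*.20+[0,0,.03],Rt(-z,x))
rel(oP+z*.20+[0,0,.03],Rt(-z,RP[:,1]))
print(env.state()['force'])
cv2.imwrite('pics/a3.png',env.read_camera('scene'));cv2.imwrite('pics/b3.png',env.read_camera('top'))
a=cv2.imread('pics/a3.png')[220:370,240:440];b=cv2.imread('pics/b3.png')[200:350,150:350]
cv2.imwrite('pics/p3.png',cv2.resize(np.hstack([a,b]),(800,300),interpolation=cv2.INTER_CUBIC))"
```

```text
T [-10.804  -6.037   0.275] turn [-4.588 -2.063  9.453] now [0.4654 0.1893 0.2596] q [ 0.16  0.15  1.61  0.    1.37 -0.7 ] t 3.05
T [-10.804  -6.037   0.275] turn [-1.773 -4.67  -8.268] now [0.4654 0.1893 0.2596] q [ 0.16  0.15  1.61  0.    1.37 -0.7 ] t 3.05
[ 1.12203087 -0.29925899 -3.95903429]
```

View pics/p3.png

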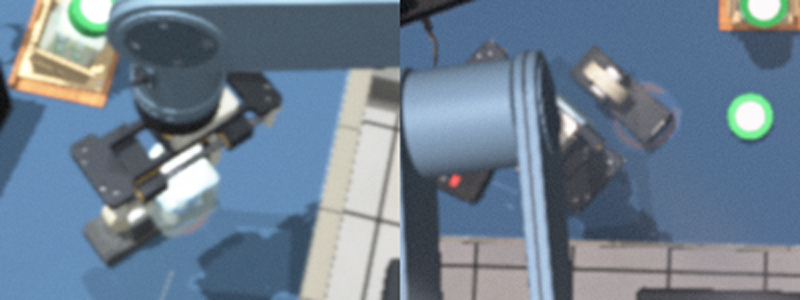

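The jar is lifted and held straight in the fingers (scene crop about (185,185)), with the dispenser left in place. I'm moving over the pocket with the fingers closing along the row's x.

>>> arm_command(translation=[[-1.0, -0.6, 0], [-2.3, -1.3, 0.1], [-3.6, -2, 0.1], [-4.9, -2.7, 0.1], [-6.2, -3.4, 0.15]], turn=[[-0.5, -0.2, 1.1], [-1, -0.45, 2.1], [-1.5, -0.7, 3.1], [-2, -0.95, 4.1], [-2.6, -1.15, 5.3]], grip=[1, 1, 1, 1, 1])

```text
time_s: 3.65
tcp_pos: [0.5376, -0.0104, 0.2467]
ee_rot: [1.638, 2.47, 0.263]
force: [1.1, 0.4, -4.1]
opening: 0.0639
grip_force: 40.0
```

```bash
python3 -c "
from h import *
x=RP[:,0];z=RP[:,2]
rel(oP+z*.20+[0,0,.03],Rt(-z,x))"
```

```text
T [-5.301 -0.105  0.013] turn [-2.148 -0.946  4.098] now [ 0.5376 -0.0104  0.2467] q [-0.31  0.09  1.74  0.14  1.1  -0.76] t 3.65
```

>>> arm_command(translation=[[-1.2, 0, 0], [-2.5, 0, 0], [-3.8, -0.05, 0], [-4.8, -0.1, 0], [-5.3, -0.1, 0]], turn=[[-0.5, -0.2, 1], [-1, -0.45, 1.9], [-1.5, -0.7, 2.9], [-1.9, -0.85, 3.6], [-2.15, -0.95, 4.1]], grip=[1, 1, 1, 1, 1])

```text
time_s: 4.15
tcp_pos: [0.5964, -0.1587, 0.2522]
ee_rot: [1.955, 2.011, 0.446]
force: [-0.1, -0.3, -5.2]
opening: 0.0635
grip_force: 40.0
```

>>> arm_command(translation=[[0, 0, 0], [0, 0, 0]], turn=[[0, 0, 0], [0, 0, 0]], grip=[1, 1])

```text
time_s: 4.35
tcp_pos: [0.5966, -0.1556, 0.2542]
ee_rot: [1.948, 2.017, 0.447]
force: [-0.2, 0.7, -4.0]
opening: 0.0635
grip_force: 40.0
```

```bash
python3 -c "
from h import *
x=RP[:,0];z=RP[:,2]
rel(oP+z*.125,Rt(-z,x))
cv2.imwrite('pics/a4.png',env.read_camera('scene'));cv2.imwrite('pics/b4.png',env.read_camera('top'))
a=cv2.imread('pics/a4.png')[100:300,220:420];b=cv2.imread('pics/b4.png')[120:320,280:480]
cv2.imwrite('pics/p4.png',cv2.resize(np.hstack([a,b]),(800,400),interpolation=cv2.INTER_CUBIC))"
```

```text
T [-0.094 -0.475  3.459] turn [-0.003 -0.023  0.046] now [ 0.5966 -0.1556  0.2542] q [-0.58  0.14  1.72  0.31  0.94 -0.75] t 4.35
```

View pics/p4.png

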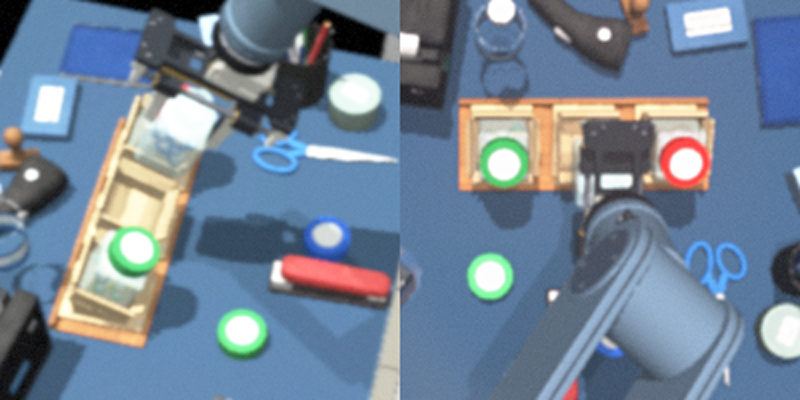

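The scene crop shows the jar tilted above the empty bay at about (175,130), parallel to the neighbours. In the top crop the gripper is centred between the green and red jars.

>>> arm_command(translation=[[-0.1, -0.48, 0.5], [-0.1, -0.48, 1.5], [-0.1, -0.48, 2.5], [-0.1, -0.48, 3.3], [-0.1, -0.48, 3.46]], turn=[[0, 0, 0], [0, 0, 0.05], [0, 0, 0.05], [0, 0, 0.05], [0, 0, 0.05]], grip=[1, 1, 1, 1, 1])

```text
time_s: 4.95
tcp_pos: [0.6283, -0.1566, 0.1532]
ee_rot: [1.952, 2.016, 0.448]
force: [-0.3, 0.4, -4.4]
opening: 0.0639
grip_force: 40.0
```

>>> arm_command(translation=[[0, 0, 0], [0, 0, 0]], turn=[[0, 0, 0], [0, 0, 0]], grip=[1, 1])

```text
time_s: 5.15
tcp_pos: [0.6297, -0.1587, 0.1577]
ee_rot: [1.948, 2.009, 0.45]
force: [-0.5, 0.1, -4.5]
opening: 0.0639
grip_force: 40.0
```

```bash
python3 -c "
from h import *
x=RP[:,0];z=RP[:,2]
rel(oP+z*.085,Rt(-z,x))
a=env.read_camera('scene')[140:240,240:340]; b=env.read_camera('top')[160:260,320:420]
cv2.imwrite('pics/p5.png',cv2.resize(np.hstack([a,b]),(800,400),interpolation=cv2.INTER_CUBIC))"
```

```text
T [ 0.049 -0.12   1.415] turn [0.062 0.014 0.013] now [ 0.6297 -0.1587  0.1577] q [-0.55  0.29  1.79  0.36  0.72 -0.81] t 5.15
```

View pics/p5.png

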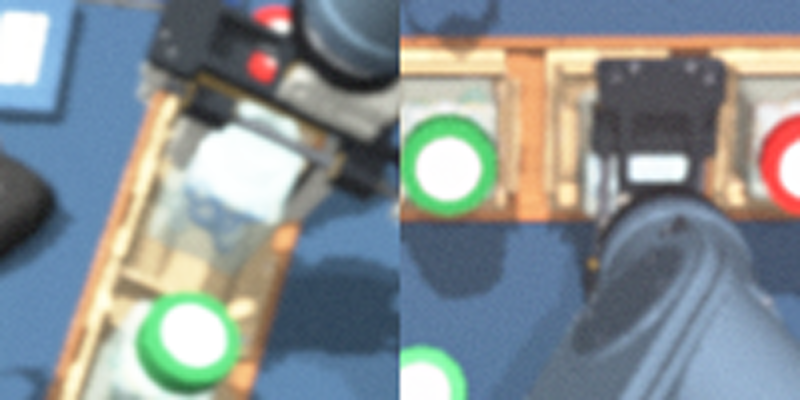

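```bash
python3 -c "
from h import *
def pj(n,X):
    c=C[n];p=c['intrinsics']@(c['R']@X+c['t']);return np.round(p[:2]/p[2],1)
# expected jar body edges with underside at 0.057 along axis (pocket frame)
for x,y,z in((-.032,.032,.08),(.032,.032,.08),(-.032,.032,.0),(.032,.032,0),(-.032,-.032,.08),(.032,-.032,.08)):
    X=oP+RP@np.array([x,y,z+.057]); u=pj('scene',X); t=pj('top',X); print((x,y,z),'crop scene',(u-[240,140])*4,'top',(t-[320,160])*4+[400,0])
"
```

```text
(-0.032, 0.032, 0.08) crop scene [288.8 228.8] top [577.2 227.6]
(0.032, 0.032, 0.08) crop scene [193.2 184.4] top [580.  126.4]
(-0.032, 0.032, 0.0) crop scene [240.4 285.6] top [566.8 189.2]
(0.032, 0.032, 0) crop scene [148.4 243.6] top [569.6  92.4]
(-0.032, -0.032, 0.08) crop scene [314.4 146. ] top [681.6 227.6]
(0.032, -0.032, 0.08) crop scene [221.2 101.6] top [686.8 126. ]
```

>>> arm_command(translation=[[0, 0, 0.25], [0, 0, 0.5], [0, 0, 0.7], [0, 0, 0.85], [0, 0, 0.85]], turn=[[0, 0, 0], [0, 0, 0], [0, 0, 0], [0, 0, 0], [0, 0, 0]], grip=[1, 1, 1, 1, 1])

```text
time_s: 5.75
tcp_pos: [0.6398, -0.1585, 0.1321]
ee_rot: [1.951, 2.01, 0.449]
force: [-0.1, -0.3, -4.0]
opening: 0.0635
grip_force: 40.0
```

>>> arm_command(translation=[[0, 0, 0.1], [0, 0, 0.2], [0, 0, 0.3], [0, 0, 0.3]], turn=[[0, 0, 0], [0, 0, 0], [0, 0, 0], [0, 0, 0]], grip=[1, 1, 1, 1])

```text
time_s: 6.15
tcp_pos: [0.6398, -0.1585, 0.1271]
ee_rot: [1.949, 2.015, 0.445]
force: [-38.9, -2.0, 29.1]
opening: 0.0645
grip_force: 40.2
```

```bash
cat > st.py <<'E'
from h import *
s=env.state(); R=Ro.from_rotvec(s["ee_rot"]).as_matrix()
print("pocket",np.round(RP.T@(s["tcp_pos"]-oP)*1000,1),"Ftool",np.round(R.T@s["force"],1),"Ttool",np.round(R.T@s["wrist_torque"],2),"open",s["opening"],"q",np.round(s["joint_pos"],2))
x=RP[:,0];z=RP[:,2]
rel(oP+z*.068,Rt(-z,x))
E
python3 st.py
```

```text
pocket [-0.4 -1.5 95.4] Ftool [ -0.8 -23.  -42.8] Ttool [ 4.06 -0.02 -0.11] open 0.06445915504069015 q [-0.53  0.34  1.8   0.38  0.66 -0.83]
T [0.051 0.013 0.913] turn [-0.007  0.003  0.033] now [ 0.6398 -0.1585  0.1271] q [-0.53  0.34  1.8   0.38  0.66 -0.83] t 6.15
```

>>> arm_command(translation=[[0, 0, -0.3], [0, -0.12, -0.35], [0, -0.12, -0.35], [0, -0.12, -0.2], [0, -0.12, -0.1]], turn=[[0, 0, 0], [0, 0, 0], [0, 0, 0], [0, 0, 0], [0, 0, 0]], grip=[1, 1, 1, 1, 1])

```text
time_s: 6.65
tcp_pos: [0.6395, -0.1588, 0.1258]
ee_rot: [1.95, 2.01, 0.448]
force: [-2.3, -0.7, -4.0]
opening: 0.064
grip_force: 39.7
```

>>> arm_command(translation=[[0, 0, 0.05], [0, 0, 0.12], [0, 0, 0.18], [0, 0, 0.18]], turn=[[0, 0, 0], [0, 0, 0], [0, 0, 0], [0, 0, 0]], grip=[1, 1, 1, 1])

```text
time_s: 7.05
tcp_pos: [0.6416, -0.1585, 0.1208]
ee_rot: [1.951, 2.01, 0.449]
force: [0.2, 1.2, -4.9]
opening: 0.0641
grip_force: 39.7
```

```bash
python3 st.py
```

```text
pocket [-1.4 -1.5 88.9] Ftool [ 1.2 -1.9  4.5] Ttool [ 0.83 -0.03 -0.07] open 0.06406538542202549 q [-0.53  0.35  1.8   0.39  0.64 -0.84]
T [0.052 0.045 0.697] turn [ 0.036  0.003 -0.001] now [ 0.6416 -0.1585  0.1208] q [-0.53  0.35  1.8   0.39  0.64 -0.84] t 7.05
```

>>> arm_command(translation=[[0, -0.03, 0.1], [0, -0.03, 0.2], [0, -0.03, 0.3], [0, -0.03, 0.4], [0, -0.03, 0.4]], turn=[[0, 0, 0], [0, 0, 0], [0, 0, 0], [0, 0, 0], [0, 0, 0]], grip=[1, 1, 1, 1, 1])

```text
time_s: 7.55
tcp_pos: [0.646, -0.1585, 0.1097]
ee_rot: [1.95, 2.01, 0.449]
force: [-0.1, 0.7, -4.2]
opening: 0.0641
grip_force: 39.7
```

```bash
python3 st.py
```

```text
pocket [-2.2 -1.7 77. ] Ftool [ 0.7 -1.9  3.8] Ttool [ 0.68 -0.14 -0.04] open 0.06409213469573459 q [-0.53  0.38  1.8   0.4   0.62 -0.85]
T [0.056 0.071 0.302] turn [ 0.04   0.006 -0.003] now [ 0.646  -0.1585  0.1097] q [-0.53  0.38  1.8   0.4   0.62 -0.85] t 7.55
```

>>> arm_command(translation=[[0, 0, 0.07], [0, 0, 0.13], [0, 0, 0.18], [0, 0, 0.22], [0, 0, 0.22]], turn=[[0, 0, 0], [0, 0, 0], [0, 0, 0], [0, 0, 0], [0, 0, 0]], grip=[1, 1, 1, 1, 1])

```text
time_s: 8.05
tcp_pos: [0.6486, -0.1586, 0.1049]
ee_rot: [1.949, 2.01, 0.449]
force: [-5.3, 0.5, 2.3]
opening: 0.0643
grip_force: 39.7
```

>>> arm_command(translation=[[0, 0, 0.05], [0, 0, 0.1], [0, 0, 0.1]], turn=[[0, 0, 0], [0, 0, 0], [0, 0, 0]], grip=[1, 1, 1])

```text
time_s: 8.35
tcp_pos: [0.6509, -0.1587, 0.104]
ee_rot: [1.947, 2.008, 0.45]
force: [-7.1, 1.4, 9.8]
opening: 0.0639
grip_force: 39.9
```

```bash
python3 st.py
```

```text
pocket [-0.1 -2.1 69.8] Ftool [  1.6  -2.2 -11.8] Ttool [ 1.06  0.29 -0.09] open 0.06387743129439227 q [-0.53  0.39  1.8   0.41  0.61 -0.85]
T [0.069 0.002 0.06 ] turn [0.081 0.023 0.011] now [ 0.6509 -0.1587  0.104 ] q [-0.53  0.39  1.8   0.41  0.61 -0.85] t 8.35
```

>>> arm_command(translation=[[0, 0, 0], [0, 0, 0], [0, 0, 0], [0, 0, 0], [0, 0, 0]], turn=[[0, 0, 0], [0, 0, 0], [0, 0, 0], [0, 0, 0], [0, 0, 0]], grip=[0, 0, 0, 0, 0])

```text
time_s: 8.85
tcp_pos: [0.6501, -0.1585, 0.1014]
ee_rot: [1.95, 2.009, 0.449]
force: [0.2, 0.5, -0.6]
opening: 0.0929
grip_force: 0.0
```

>>> arm_command(translation=[[0, 0, -0.5], [0, 0, -1.5], [0, 0, -3], [0, 0, -4.2], [0, 0, -4.8]], turn=[[0, 0, 0], [0, 0, 0], [0, 0, 0], [0, 0, 0], [0, 0, 0]], grip=[0, 0, 0, 0, 0])

```text
time_s: 9.35
tcp_pos: [0.5885, -0.1608, 0.2364]
ee_rot: [1.946, 2.006, 0.449]
force: [0.9, 0.1, 1.0]
opening: 0.0929
grip_force: 0.0
```

```bash
cat >> h.py <<'E'
L=np.array([.4236,-.1998,0]); RL=Rt(np.array([0,0,-1.]),np.array([1.,0,0]))
E
python3 -c "
from h import *
rel(L+[0,0,.15],RL)"
```

```text
T [-1.125 -6.235  0.226] turn [ 5.095 -0.029  0.341] now [ 0.5885 -0.1608  0.2364] q [-0.6   0.14  1.77  0.33  0.89 -0.79] t 9.35
```

>>> arm_command(translation=[[-0.2, -1.5, 0], [-0.4, -3, 0], [-0.7, -4.5, 0.1], [-1, -5.8, 0.2], [-1.13, -6.24, 0.23]], turn=[[0.9, 0, 0], [2, 0, 0.1], [3.3, 0, 0.2], [4.5, 0, 0.34], [5.1, 0, 0.34]], grip=[0, 0, 0, 0, 0])

```text
time_s: 9.85
tcp_pos: [0.4205, -0.1994, 0.1454]
ee_rot: [-2.214, -2.212, 0.005]
force: [0.5, -0.4, 0.4]
opening: 0.0933
grip_force: 0.0
```

>>> arm_command(translation=[[0, 0, 0]], turn=[[0, 0, 0]], grip=[0])

```text
time_s: 9.95
tcp_pos: [0.4226, -0.1994, 0.1456]
ee_rot: [-2.215, -2.215, 0.001]
force: [0.0, -0.6, -0.1]
opening: 0.0929
grip_force: 0.0
```

```bash
python3 -c "
from h import *
rel(L+[0,0,.022],RL)
a=env.read_camera('scene')
cv2.imwrite('pics/a6.png',a);cv2.imwrite('pics/b6.png',env.read_camera('top'))
a=np.hstack([a[130:280,230:430],cv2.imread('pics/b6.png')[130:280,280:480]])
cv2.imwrite('pics/p6.png',cv2.resize(a,(800,300),interpolation=cv2.INTER_CUBIC))"
```

```text
T [-0.038  0.062  4.12 ] turn [-0.076 -0.068  0.001] now [ 0.4226 -0.1994  0.1456] q [-0.68  0.2   1.85  0.    1.1  -0.68] t 9.95
```

View pics/p6.png

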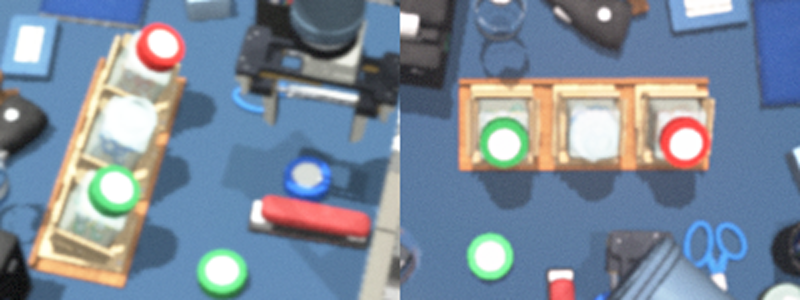

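The scene crop shows the jar standing in the middle pocket at (125,130), leaning like its neighbours, with the open gripper above the blue lid at (305,178). The stapler hasn't moved. I'm descending on the lid and taking a zoom of the jar mouth from the pictures already saved.

>>> arm_command(translation=[[-0.04, 0.05, 0.8], [-0.04, 0.05, 2], [-0.04, 0.05, 3.2], [-0.04, 0.05, 3.9], [-0.04, 0.05, 4.1]], turn=[[0, 0, 0], [0, 0, 0], [0, 0, 0], [0, 0, 0], [0, 0, 0]], grip=[0, 0, 0, 0, 0])

```text
time_s: 10.55
tcp_pos: [0.4238, -0.1987, 0.0216]
ee_rot: [-2.214, -2.216, -0.002]
force: [0.3, 0.4, 1.0]
opening: 0.0931
grip_force: 0.0
```

>>> arm_command(translation=[[0, 0, 0], [0, 0, 0]], turn=[[0, 0, 0], [0, 0, 0]], grip=[0, 0])

```text
time_s: 10.75
tcp_pos: [0.4254, -0.2002, 0.0241]
ee_rot: [-2.217, -2.219, -0.002]
force: [0.9, 0.3, 0.3]
opening: 0.0929
grip_force: 0.0
```

```bash
python3 -c "
from h import *
rel(L+[0,0,.021],RL)
def pj(n,X):
    c=C[n];p=c['intrinsics']@(c['R']@X+c['t']);return p[:2]/p[2]
out=[]
for n,f in(('scene','a6'),('top','b6')):
    im=cv2.imread(f'pics/{f}.png'); X=oP+RP@np.array([0,0,.108]); u=pj(n,X); u0=np.round(u).astype(int)-25
    for k in(0,1): print(n,'px per 10mm axis',k,np.round((pj(n,X+RP[:,k]*.01)-u)*8,1))
    print(n,'mouth expected in crop',np.round((u-u0+.5)*8,1),u0)
    g=im[u0[1]:u0[1]+50,u0[0]:u0[0]+50]; g=cv2.normalize(g,None,0,255,cv2.NORM_MINMAX)
    out.append(cv2.resize(g,(400,400),interpolation=cv2.INTER_CUBIC))
cv2.imwrite('pics/p7.png',np.hstack(out))"
```

```text
T [ 0.014 -0.059  0.105] turn [-0.029 -0.047  0.013] now [ 0.4254 -0.2002  0.0241] q [-0.68  0.38  1.97  0.    0.79 -0.68] t 10.75
scene px per 10mm axis 0 [-29.1 -13.6]
scene px per 10mm axis 1 [-8.4 25.7]
scene mouth expected in crop [206.6 201.8] [274 162]
top px per 10mm axis 0 [  1.2 -31.2]
top px per 10mm axis 1 [-32.3   0. ]
top mouth expected in crop [201.  203.6] [352 176]
```

View pics/p7.png

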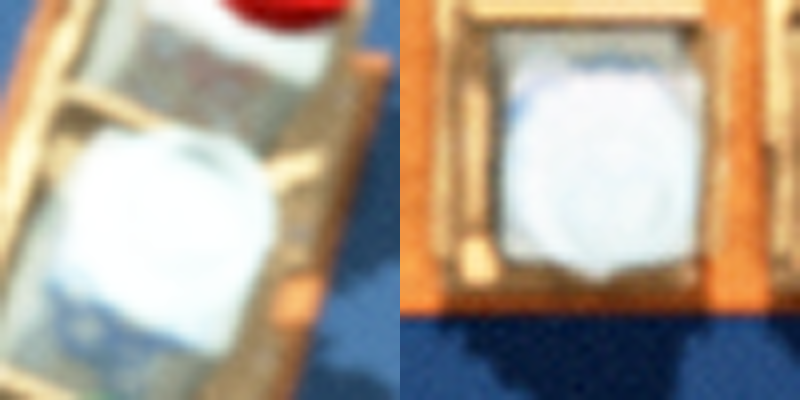

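The zoom shows the mouth in the top crop centred around (608,202), where (601,204) is expected for a perfectly centred jar. So the jar sits about 2 mm towards -y and is seated. I'm gripping the lid.

>>> arm_command(translation=[[0, 0, 0.06], [0, 0, 0.06], [0, 0, 0.06], [0, 0, 0.06], [0, 0, 0.06]], turn=[[0, 0, 0], [0, 0, 0], [0, 0, 0], [0, 0, 0], [0, 0, 0]], grip=[0, 1, 1, 1, 1], force=40)

```text
time_s: 11.25
tcp_pos: [0.4243, -0.1997, 0.0211]
ee_rot: [-2.215, -2.218, -0.001]
force: [-1.2, -0.7, 0.8]
opening: 0.0659
grip_force: 0.8
```

>>> arm_command(translation=[[0, 0, 0], [0, 0, 0], [0, 0, 0]], turn=[[0, 0, 0], [0, 0, 0], [0, 0, 0]], grip=[1, 1, 1])

```text
time_s: 11.55
tcp_pos: [0.4241, -0.1996, 0.021]
ee_rot: [-2.215, -2.217, -0.001]
force: [-1.6, -0.2, 2.4]
opening: 0.0594
grip_force: 40.0
```

>>> arm_command(translation=[[0, 0, -0.5], [0, 0, -1.5], [0, 0, -3], [0, 0, -4.5], [0, 0, -6]], turn=[[0, 0, 0], [0, 0, 0], [0, 0, 0], [0, 0, 0], [0, 0, 0]], grip=[1, 1, 1, 1, 1])

```text
time_s: 12.05
tcp_pos: [0.4248, -0.2002, 0.2023]
ee_rot: [-2.215, -2.217, -0.001]
force: [0.0, -0.1, -1.6]
opening: 0.0596
grip_force: 40.0
```

```bash
cat > lid.py <<'E'
import sys
from h import *
# lid centre target: pocket coords in mm; TCP sits 9 mm above lid centre along axis
p=np.array([float(a) for a in sys.argv[1:4]])/1000
s=env.state(); R=Ro.from_rotvec(s["ee_rot"]).as_matrix()
print("TCP pocket mm",np.round(RP.T@(s["tcp_pos"]-oP)*1000,1),"Ftool",np.round(R.T@s["force"],1),"Ttool",np.round(R.T@s["wrist_torque"],2),"open",s["opening"],s["grip_force"])
rel(oP+RP@(p+[0,0,.009]),Rt(-RP[:,2],RP[:,0]))
E
python3 lid.py -1 -2 160
```

```text
TCP pocket mm [-164.5  -36.7  254.9] Ftool [-0.1  0.   1.6] Ttool [ 0.05 -0.1   0.01] open 0.05957289143590316 39.99551818356849
T [1.334 6.114 0.27 ] turn [-5.058e+00  2.000e-03 -3.460e-01] now [ 0.4248 -0.2002  0.2023] q [-0.68  0.15  1.76  0.    1.24 -0.68] t 12.05
```

>>> arm_command(translation=[[0.3, 1, -0.2], [0.6, 2.4, -0.3], [0.9, 3.8, -0.2], [1.2, 5.2, 0], [1.33, 6.1, 0.27]], turn=[[-0.9, 0, -0.1], [-2, 0, -0.2], [-3.2, 0, -0.3], [-4.4, 0, -0.35], [-5.06, 0, -0.35]], grip=[1, 1, 1, 1, 1])

```text
time_s: 12.55
tcp_pos: [0.6095, -0.1598, 0.1922]
ee_rot: [1.949, 2.01, 0.449]
force: [-0.3, 0.0, -2.5]
opening: 0.0597
grip_force: 40.0
```

>>> arm_command(translation=[[0, 0, 0], [0, 0, 0], [0, 0, 0]], turn=[[0, 0, 0], [0, 0, 0], [0, 0, 0]], grip=[1, 1, 1])

```text
time_s: 12.85
tcp_pos: [0.6076, -0.1607, 0.1924]
ee_rot: [1.952, 2.013, 0.445]
force: [0.5, 0.1, -1.3]
opening: 0.0597
grip_force: 40.0
```

```bash
python3 lid.py -1 -2 124
```

```text
TCP pocket mm [ -2.   -2.8 168.2] Ftool [ 0.1 -0.1  1.4] Ttool [ 0.35 -0.07 -0.05] open 0.05966959326965954 39.99563690973446
T [0.026 0.036 1.175] turn [-0.007  0.009  0.01 ] now [ 0.6076 -0.1607  0.1924] q [-0.57  0.22  1.79  0.34  0.8  -0.8 ] t 12.85
```

>>> arm_command(translation=[[0.02, 0.02, 0.4], [0.02, 0.02, 0.8], [0.02, 0.02, 1.1], [0.02, 0.02, 1.2], [0.02, 0.02, 1.2]], turn=[[0, 0, 0], [0, 0, 0], [0, 0, 0], [0, 0, 0], [0, 0, 0]], grip=[1, 1, 1, 1, 1])

```text
time_s: 13.35
tcp_pos: [0.6236, -0.1592, 0.1587]
ee_rot: [1.952, 2.014, 0.445]
force: [-0.3, -0.5, -1.2]
opening: 0.0596
grip_force: 40.0
```

>>> arm_command(translation=[[0, 0, 0.1], [0, 0, 0.2], [0, 0, 0.25], [0, 0, 0.25]], turn=[[0, 0, 0], [0, 0, 0], [0, 0, 0], [0, 0, 0]], grip=[1, 1, 1, 1])

```text
time_s: 13.75
tcp_pos: [0.627, -0.1593, 0.1529]
ee_rot: [1.951, 2.012, 0.446]
force: [0.0, 0.6, -1.1]
opening: 0.0597
grip_force: 40.0
```

```bash
python3 lid.py -1 -2 110
```

```text
TCP pocket mm [ -1.1  -1.9 124.3] Ftool [ 0.6 -0.4  1. ] Ttool [ 0.41 -0.06 -0.02] open 0.05969478248456808 39.99560483149253
T [-0.004  0.004  0.175] turn [0.004 0.006 0.008] now [ 0.627  -0.1593  0.1529] q [-0.55  0.29  1.8   0.36  0.71 -0.82] t 13.75
```

>>> arm_command(translation=[[0, 0, 0.05], [0, 0, 0.1], [0, 0, 0.15], [0, 0, 0.15]], turn=[[0, 0, 0], [0, 0, 0], [0, 0, 0], [0, 0, 0]], grip=[1, 1, 1, 1])

```text
time_s: 14.15
tcp_pos: [0.629, -0.1593, 0.1489]
ee_rot: [1.951, 2.012, 0.446]
force: [0.5, 0.5, -1.5]
opening: 0.0597
grip_force: 40.0
```

>>> arm_command(translation=[[0, 0, 0.04], [0, 0, 0.08], [0, 0, 0.08]], turn=[[0, 0, 0], [0, 0, 0], [0, 0, 0]], grip=[1, 1, 1])

```text
time_s: 14.45
tcp_pos: [0.6299, -0.1592, 0.1466]
ee_rot: [1.951, 2.012, 0.446]
force: [0.1, 0.1, -1.1]
opening: 0.0598
grip_force: 40.0
```

```bash
python3 lid.py -1 -2 104
```

```text
TCP pocket mm [ -1.1  -1.9 117.3] Ftool [ 0.1 -0.4  1. ] Ttool [ 0.33 -0.11 -0.07] open 0.059786485204223486 39.99551568645984
T [-0.003  0.005  0.143] turn [0.003 0.005 0.008] now [ 0.6299 -0.1592  0.1466] q [-0.55  0.3   1.8   0.37  0.7  -0.82] t 14.45
```

>>> arm_command(translation=[[0, 0, 0.04], [0, 0, 0.08], [0, 0, 0.08]], turn=[[0, 0, 0], [0, 0, 0], [0, 0, 0]], grip=[1, 1, 1])

```text
time_s: 14.75
tcp_pos: [0.6309, -0.1592, 0.1448]
ee_rot: [1.951, 2.012, 0.446]
force: [-2.0, 0.6, 1.4]
opening: 0.0602
grip_force: 40.0
```

>>> arm_command(translation=[[0, 0, 0.04], [0, 0, 0.07], [0, 0, 0.07]], turn=[[0, 0, 0], [0, 0, 0], [0, 0, 0]], grip=[1, 1, 1])

```text
time_s: 15.05
tcp_pos: [0.6312, -0.1592, 0.1444]
ee_rot: [1.95, 2.013, 0.445]
force: [-12.7, 0.6, 14.8]
opening: 0.0599
grip_force: 40.0
```

```bash
python3 lid.py -1 -2 104
```

```text
TCP pocket mm [ -0.9  -2.  114.7] Ftool [  1.   -5.2 -18.7] Ttool [ 1.45  0.2  -0.05] open 0.059874258282659805 40.0235132407397
T [-0.001 -0.004  0.058] turn [0.01  0.012 0.022] now [ 0.6312 -0.1592  0.1444] q [-0.55  0.31  1.8   0.37  0.69 -0.82] t 15.05
```

>>> arm_command(translation=[[0, 0, 0], [0, 0, 0], [0, 0, 0]], turn=[[0, 0, -1], [0, 0, -2], [0, 0, -2]], grip=[1, 1, 1])

```text
time_s: 15.35
tcp_pos: [0.6321, -0.1595, 0.1455]
ee_rot: [1.75, 2.159, 0.403]
force: [-13.7, 0.9, 17.7]
opening: 0.0601
grip_force: 40.0
```

```bash
python3 lid.py -1 -2 104
```

```text
TCP pocket mm [  0.4  -2.3 115.4] Ftool [  2.1  -4.5 -21.8] Ttool [ 1.2   0.37 -0.14] open 0.0600622729413508 40.01821500132792
T [ 0.017 -0.045  0.079] turn [0.035 0.026 2.05 ] now [ 0.6321 -0.1595  0.1455] q [-0.54  0.31  1.8   0.37  0.69 -1.  ] t 15.35
```

>>> arm_command(translation=[[0, 0, -0.03], [0, 0, -0.06], [0, 0, -0.09], [0, 0, -0.1], [0, 0, -0.1]], turn=[[0, 0, -1.5], [0, 0, -3], [0, 0, -4.5], [0, 0, -6], [0, 0, -6]], grip=[1, 1, 1, 1, 1])

```text
time_s: 15.85
tcp_pos: [0.6297, -0.1584, 0.1469]
ee_rot: [1.112, 2.5, 0.264]
force: [-14.2, 2.4, 15.6]
opening: 0.0595
grip_force: 40.0
```

```bash
python3 lid.py -1 -2 104
```

```text
TCP pocket mm [ -1.1  -1.1 117.6] Ftool [  6.2  -2.9 -20.1] Ttool [ 0.75  1.3  -0.05] open 0.05949162656902237 40.01819461584091
T [-0.025 -0.016  0.154] turn [ 5.000e-03 -2.000e-03  8.063e+00] now [ 0.6297 -0.1584  0.1469] q [-0.55  0.3   1.8   0.37  0.7  -1.52] t 15.85
```

>>> arm_command(translation=[[0, 0, -0.03], [0, 0, -0.06], [0, 0, -0.06]], turn=[[0, 0, -1.5], [0, 0, -3], [0, 0, -3]], grip=[1, 1, 1])

```text
time_s: 16.15
tcp_pos: [0.6293, -0.1588, 0.1483]
ee_rot: [0.772, 2.608, 0.189]
force: [-9.0, 1.9, 11.1]
opening: 0.0596
grip_force: 40.0
```

>>> arm_command(translation=[[0, 0, 0], [0, 0, 0], [0, 0, 0]], turn=[[0, 0, -1], [0, 0, -2], [0, 0, -2]], grip=[1, 1, 1])

```text
time_s: 16.45
tcp_pos: [0.629, -0.1585, 0.1489]
ee_rot: [0.542, 2.658, 0.138]
force: [-13.6, 3.2, 16.5]
opening: 0.0598
grip_force: 40.0
```

>>> arm_command(translation=[[0, 0, 0], [0, 0, 0], [0, 0, 0]], turn=[[0, 0, -1], [0, 0, -2], [0, 0, -2]], grip=[1, 1, 1])

```text
time_s: 16.75
tcp_pos: [0.6291, -0.1586, 0.1495]
ee_rot: [0.307, 2.69, 0.086]
force: [-16.3, 2.8, 19.8]
opening: 0.0595
grip_force: 40.0
```

```bash
python3 lid.py -1 -2 104
```

```text
TCP pocket mm [ -0.6  -1.3 120.3] Ftool [  6.9   1.6 -24.8] Ttool [-0.28  1.55  0.  ] open 0.05946162813714665 40.01574571360834
T [ 0.007 -0.028  0.242] turn [1.200e-02 1.200e-02 1.505e+01] now [ 0.6291 -0.1586  0.1495] q [-0.55  0.3   1.8   0.37  0.7  -2.13] t 16.75
```

>>> arm_command(translation=[[0, 0, -0.02], [0, 0, -0.03], [0, 0, -0.03]], turn=[[0, 0, -1], [0, 0, -2], [0, 0, -2]], grip=[1, 1, 1])

```text
time_s: 17.05
tcp_pos: [0.6294, -0.1587, 0.1503]
ee_rot: [0.071, 2.702, 0.033]
force: [-13.2, 3.0, 17.2]
opening: 0.0595
grip_force: 40.0
```

>>> arm_command(translation=[[0, 0, 0], [0, 0, 0], [0, 0, 0]], turn=[[0, 0, -1], [0, 0, -1.5], [0, 0, -1.5]], grip=[1, 1, 1])

```text
time_s: 17.35
tcp_pos: [0.6293, -0.1586, 0.1485]
ee_rot: [-0.103, 2.702, -0.005]
force: [-0.9, 2.5, -0.4]
opening: 0.0593
grip_force: 40.0
```

```bash
python3 lid.py -1 -2 104
```

```text
TCP pocket mm [ -0.9  -1.3 119.3] Ftool [0.8 2.5 0. ] Ttool [-0.34  0.31 -0.11] open 0.059294006002107554 40.00035251607187
T [ 0.006 -0.024  0.209] turn [-8.0000e-03  9.0000e-03 -1.7477e+01] now [ 0.6293 -0.1586  0.1485] q [-0.55  0.3   1.8   0.37  0.7  -2.43] t 17.35
```

Force vanished, so the lugs are over the starts. I'm lowering into them.

>>> arm_command(translation=[[0, 0, 0.05], [0, 0, 0.1], [0, 0, 0.15], [0, 0, 0.18], [0, 0, 0.18]], turn=[[0, 0, 0], [0, 0, 0], [0, 0, 0], [0, 0, 0], [0, 0, 0]], grip=[1, 1, 1, 1, 1])

```text
time_s: 17.85
tcp_pos: [0.6313, -0.1594, 0.1442]
ee_rot: [-0.101, 2.703, -0.006]
force: [-12.8, 0.9, 12.4]
opening: 0.0595
grip_force: 40.0
```

```bash
python3 lid.py -1 -2 104
```

```text
TCP pocket mm [ -0.9  -2.2 114.5] Ftool [  6.2   1.5 -16.6] Ttool [-0.38  1.23 -0.05] open 0.0594642982295942 40.01529284287244
T [0.003 0.006 0.05 ] turn [-1.4000e-02 -4.0000e-03 -1.7486e+01] now [ 0.6313 -0.1594  0.1442] q [-0.55  0.31  1.8   0.37  0.69 -2.43] t 17.85
```

>>> arm_command(translation=[[0, 0, 0.02], [0, 0, 0.04], [0, 0, 0.06], [0, 0, 0.08], [0, 0, 0.08]], turn=[[0, 0, 1.5], [0, 0, 3], [0, 0, 4.5], [0, 0, 6], [0, 0, 6]], grip=[1, 1, 1, 1, 1])

```text
time_s: 18.35
tcp_pos: [0.633, -0.1597, 0.1427]
ee_rot: [0.61, 2.643, 0.151]
force: [-10.3, 1.1, 14.2]
opening: 0.06
grip_force: 40.0
```

```bash
python3 lid.py -1 -2 104
```

```text
TCP pocket mm [  0.   -2.5 112.4] Ftool [  3.5  -0.3 -17.2] Ttool [0.17 1.   0.26] open 0.06003616505565971 40.01466346671805
T [ 0.038 -0.    -0.019] turn [ 0.014  0.034 12.464] now [ 0.633  -0.1597  0.1427] q [-0.54  0.31  1.8   0.37  0.69 -1.91] t 18.35
```

Descending as it turns: it's engaged. Continuing.

>>> arm_command(translation=[[0, 0, 0.02], [0, 0, 0.04], [0, 0, 0.04]], turn=[[0, 0, 1.5], [0, 0, 3], [0, 0, 3]], grip=[1, 1, 1])

```text
time_s: 18.65
tcp_pos: [0.6336, -0.1598, 0.1416]
ee_rot: [0.954, 2.553, 0.227]
force: [-9.4, 0.5, 13.5]
opening: 0.06
grip_force: 40.0
```

```bash
python3 lid.py -1 -2 104
```

```text
TCP pocket mm [ 1.000e-01 -2.600e+00  1.112e+02] Ftool [  2.5  -1.4 -16.2] Ttool [0.46 0.85 0.18] open 0.060023354595401895 40.012922894675285
T [ 0.04  -0.009 -0.06 ] turn [0.018 0.033 9.464] now [ 0.6336 -0.1598  0.1416] q [-0.54  0.32  1.8   0.37  0.69 -1.65] t 18.65
```

>>> arm_command(translation=[[0, 0, 0.02], [0, 0, 0.03], [0, 0, 0.03]], turn=[[0, 0, 1], [0, 0, 2], [0, 0, 2]], grip=[1, 1, 1])

```text
time_s: 18.95
tcp_pos: [0.6339, -0.16, 0.1416]
ee_rot: [1.175, 2.471, 0.276]
force: [-14.4, 1.3, 20.2]
opening: 0.0595
grip_force: 40.0
```

```bash
python3 lid.py -1 -2 104
```

```text
TCP pocket mm [  0.4  -2.8 111. ] Ftool [  4.   -2.4 -24.4] Ttool [0.92 0.87 0.14] open 0.05948270438720996 40.014204878825694
T [ 0.049 -0.019 -0.066] turn [0.024 0.04  7.488] now [ 0.6339 -0.16    0.1416] q [-0.54  0.32  1.8   0.37  0.69 -1.47] t 18.95
```

>>> arm_command(translation=[[0, 0, 0], [0, 0, 0], [0, 0, 0]], turn=[[0, 0, 0.7], [0, 0, 1.4], [0, 0, 1.4]], grip=[1, 1, 1])

```text
time_s: 19.25
tcp_pos: [0.634, -0.16, 0.1416]
ee_rot: [1.327, 2.403, 0.309]
force: [-14.0, 0.7, 19.3]
opening: 0.0593
grip_force: 40.0
```

```bash
python3 lid.py -1 -2 104
```

```text
TCP pocket mm [  0.5  -2.8 111. ] Ftool [  3.2  -3.3 -23.4] Ttool [1.03 0.75 0.12] open 0.05932299051827435 40.013637878000736
T [ 0.049 -0.028 -0.066] turn [0.028 0.04  6.098] now [ 0.634  -0.16    0.1416] q [-0.54  0.32  1.8   0.37  0.68 -1.35] t 19.25
```

>>> arm_command(translation=[[0, 0, 0], [0, 0, 0], [0, 0, 0]], turn=[[0, 0, 0.7], [0, 0, 1.4], [0, 0, 1.4]], grip=[1, 1, 1])

```text
time_s: 19.55
tcp_pos: [0.634, -0.1599, 0.1416]
ee_rot: [1.477, 2.327, 0.342]
force: [-14.5, 0.7, 20.2]
opening: 0.0599
grip_force: 40.0
```

```bash
python3 lid.py -1 -2 104
```

```text
TCP pocket mm [  0.5  -2.8 111. ] Ftool [  2.8  -3.7 -24.5] Ttool [1.14 0.71 0.18] open 0.05993673980830206 40.01193123869598
T [ 0.043 -0.035 -0.066] turn [0.03  0.036 4.699] now [ 0.634  -0.1599  0.1416] q [-0.54  0.32  1.8   0.37  0.69 -1.23] t 19.55
```

>>> arm_command(translation=[[0, 0, -0.04], [0, 0, -0.04], [0, 0, -0.04], [0, 0, -0.04]], turn=[[0, 0, 0], [0, 0, 0], [0, 0, 0.7], [0, 0, 1.4]], grip=[1, 1, 1, 1], force=60)

```text
time_s: 19.95
tcp_pos: [0.6335, -0.1596, 0.1414]
ee_rot: [1.624, 2.243, 0.375]
force: [-8.4, 2.9, 12.2]
opening: 0.0591
grip_force: 60.0
```

```bash
python3 lid.py -1 -2 104
```

```text
TCP pocket mm [-1.00e-01 -2.40e+00  1.11e+02] Ftool [  3.7  -1.4 -14.6] Ttool [ 0.94  0.52 -0.62] open 0.059071278514944175 60.00468790065497
T [ 0.021 -0.024 -0.065] turn [0.018 0.023 3.297] now [ 0.6335 -0.1596  0.1414] q [-0.54  0.32  1.8   0.37  0.69 -1.11] t 19.95
```

>>> arm_command(translation=[[0, 0, 0], [0, 0, 0], [0, 0, 0]], turn=[[0, 0, 0.7], [0, 0, 1.4], [0, 0, 1.4]], grip=[1, 1, 1])

```text
time_s: 20.25
tcp_pos: [0.6329, -0.1592, 0.1411]
ee_rot: [1.766, 2.152, 0.405]
force: [-10.2, 1.3, 12.9]
opening: 0.0593
grip_force: 60.0
```

```bash
python3 lid.py -1 -2 104
```

```text
TCP pocket mm [ -0.7  -2.  111. ] Ftool [  2.1  -3.4 -16. ] Ttool [ 1.34  0.46 -0.12] open 0.0592852472548112 60.008080545812845
T [ 0.    -0.008 -0.066] turn [0.006 0.012 1.908] now [ 0.6329 -0.1592  0.1411] q [-0.54  0.32  1.8   0.37  0.69 -0.99] t 20.25
```

It bound at over 0.3 N m and then slipped in the fingers, with its height steady at 111.0. Releasing and backing off.

>>> arm_command(translation=[[0, 0, 0], [0, 0, 0], [0, 0, 0], [0, 0, 0], [0, 0, 0]], turn=[[0, 0, 0], [0, 0, 0], [0, 0, 0], [0, 0, 0], [0, 0, 0]], grip=[0, 0, 0, 0, 0])

```text
time_s: 20.75
tcp_pos: [0.6331, -0.1592, 0.1397]
ee_rot: [1.766, 2.152, 0.405]
force: [-0.1, 0.3, 0.2]
opening: 0.0917
grip_force: 0.0
```

>>> arm_command(translation=[[0, 0, -0.5], [0, 0, -1.5], [0, 0, -2.5], [0, -1.5, -3], [0, -3, -3]], turn=[[0, 0, 0], [0, 0, 0], [0, 0, 0], [0, 0, 0], [0, 0, 0]], grip=[0, 0, 0, 0, 0])

```text
time_s: 21.25
tcp_pos: [0.5155, -0.1786, 0.1878]
ee_rot: [1.758, 2.149, 0.404]
force: [-0.6, -0.2, -0.3]
opening: 0.0933
grip_force: 0.0
```

>>> arm_command(translation=[[0, -1.5, 0], [0, -3, 0], [0, -4.5, 0], [0, -5, 0], [0, -5, 0]], turn=[[0, 0, 0], [0, 0, 0], [0, 0, 0], [0, 0, 0], [0, 0, 0]], grip=[0, 0, 0, 0, 0])

```text
time_s: 21.75
tcp_pos: [0.3803, -0.2067, 0.1214]
ee_rot: [1.77, 2.149, 0.405]
force: [0.4, 0.1, 1.0]
opening: 0.093
grip_force: 0.0
```

Run:
```python
from h import *
D={}
for n,s in(("top",{"red":(422,201),"green":(331.5,200.7),"blue":(377,201)}),("scene",{"red":(309.5,153.2),"green":(286.4,225.3),"blue":(299,188)})):
    im=env.read_camera(n); cv2.imwrite(f"pics/{n}9.png",im); h=cv2.cvtColor(im,cv2.COLOR_BGR2HSV)
    for c,(u,v) in s.items():
        yy,xx=np.mgrid[:480,:640]; m=(h[...,1]<90)&(h[...,2]>150)&((xx-u)**2+(yy-v)**2<10**2)
        b=((h[...,0]>100)&(h[...,0]<125)&(h[...,1]>150)&(h[...,2]>150)&((xx-u)**2+(yy-v)**2<18**2)).sum()
        D[n,c]=(xx[m].mean(),yy[m].mean()); print(n,c,np.round(D[n,c],1),m.sum(),"blue px",b)
for c in("red","green","blue"):
    X=tri(D["scene",c],D["top",c]); print(c,np.round(X,4),"pocket mm",np.round(RP.T@(X-oP)*1000,1))
print(env.state()["tcp_pos"],env.state()["force"])
a,b=cv2.imread("pics/scene9.png")[110:260,230:430],cv2.imread("pics/top9.png")[130:280,280:480]
cv2.imwrite('pics/p9.png',cv2.resize(np.hstack([a,b]),(800,300),interpolation=cv2.INTER_CUBIC))
```

```text
top red [422.5 201.6] 208 blue px 0
top green [331.6 201.8] 224 blue px 0
top blue [377.9 201.4] 217 blue px 168
scene red [311.  151.4] 169 blue px 0
scene green [287.9 223.5] 220 blue px 0
scene blue [299.9 185.4] 187 blue px 154
red [ 0.6367 -0.2702  0.1411] pocket mm [  -0.3 -113.1  110.8]
green [ 0.6295 -0.0459  0.1404] pocket mm [ -1.1 111.4 110.4]
blue [ 0.6338 -0.16    0.1408] pocket mm [-1.000e-01 -2.800e+00  1.103e+02]
[ 0.38229161 -0.20745031  0.12250867] [0.12269236 0.33611555 1.03717871]
```

```bash
python3 -c "
from cell import env
print(env.close_job())"
```

```text
the job is handed in; nothing more can be done
None
```

The jar is seated in the empty cradle leaning like the other two, and its blue lid is screwed down until it bound (lid top measured 110.3 mm up the pocket axis, neighbours 110.4 and 110.8); I handed the job in at about 22 s but saw no verdict, and I did not re-measure the counter items at the end.

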